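# Index a brake arm onto a splined masking plug and shut the cap

## Robot

A 6-joint arm with a two-finger parallel gripper is mounted at the origin on a cart in front of the work surface, level with it; the furniture and walls round the work are solid. World frame = base frame: x ahead of the robot, y to its left, z up, the work surface at z = 0. Lengths are in m, angles in rad, forces in N, time in s.
With the tool pointing down it reaches from about 0.3 to 1 m from the base axis. Payload 5.1 kg.
Tool frame: the origin (TCP) lies midway between the tips of the shut fingers; the grasp point (between the pads) lies 19 mm behind it (hold_point_z is the distance from the TCP to the grasp point, in m); z points along the fingers, y is the line along which they close (so a half turn about z gives the same grasp; the last joint's range is limited). The gripper opens to 95 mm and grips with 3 to 60 N. Pads are 20 mm wide; open, the fingers measure 119 mm over their backs; the gripper's body (75 mm by 180 mm) begins 59 mm behind the grasp point.
Start: joints at [-1.339, 0.124, 1.65, -0, 1.367, -0.083], TCP at [0.201, -0.618, 0.215] pointing down, gripper open.
Joint ranges: [-2.61, 2.61], [-1.02, 2.33], [0.03, 2.71], [-1.35, 4.49], [0.32, 2.68], [-2.91, 2.91]. Speed limits (rad/s): [2.57, 2.57, 3.14, 3.14, 3.14, 3.14].

## Interface

Orientations are given as [roll, pitch, yaw] about the fixed x, y, z axes, in that order (R = Rz(yaw) Ry(pitch) Rx(roll)).
In Python, from station import * gives the robot as it stands.
- The arm moves only by the tool arm_command, never from a script. Its argument "commands" is a list of rows, each a list of 5 numbers: the opening, from 0 (shut) to 1 (fully open), then the shift along the world's x, y, z in cm, then the turn about the world's z in degrees. A call has 1 to 20 rows; each row shifts and turns the commanded pose from where the row before left it; what a row does not reach is not made up. A row lasts 1/12 s, in which the tool goes at most 41.7 mm and 7.16 degrees, less where a joint would pass 70% of its speed; a pose out of reach is approached as far as the arm can. A call with a gripper value outside its range is refused whole. The fingers move at their own pace and stop on an object; the grip force is fixed at half the most. Time passes only in rows, so rows that do not move let the fingers close. It gives the time, the measured TCP pose, the force, the opening and the grip force at its end, in the units of the state.
- state(): the state, without advancing time (a new reading comes with each control period).
- capture(name): name is "scene" or "side" or "wrist"; returns a dict with "pixels" (420x560x3 uint8, red, green, blue), "fx", "fy", "cx", "cy" (pixels), "dist_coeffs" ([k1, k2, p1, p2, k3] as OpenCV has them; the pictures are not rectified), "rvec" (rotation vector, rad) and "tvec" (3), from world to camera coordinates, as OpenCV has them. Camera axes: x right, y down, z forward; pixel columns grow to the right and rows downward; lengths in m; the calibration is good to about 2 mm. A picture is of the moment at which its call begins. There is no depth.
- sign_off(): hands the job in; it is judged then, once.
The state is a dict: "clock": time; "joint_pos": joint angles; "qd": joint speeds; "joint_efforts": joint torques, N m; "ee_pos": TCP position; "orientation": TCP orientation; "ft_force": force on the tool from outside, world axes, zero at the start; "wrist_torque": the same for the moment, N m; "grip_width": finger opening in m; "grasp_force": force on a finger pad.
Only numpy, scipy, OpenCV 4.12 (cv2) and the standard library are available. Lean on these libraries where they do the work, as an engineer would, in place of code of your own. Each camera call takes 0.05 s, during which the arm holds its last target. There are 200 camera calls.

## Task

The bare brake arm has been left sitting loosely on the nose of the splined masking plug with its splines out of line, so it will not go down. Push the arm round until its splines match the plug and its hub drops fully home, flat on the flange, with the long arm over the support pin; then swing the hinged masking cap fully shut over the hub. Leave the sanding block, the tape roll and the paint jar beside the work where they are.

Things in the scene. Friction and masses are not known exactly. Their poses are not given: they have to be found in the camera images.
- fixture: Paint-masking fixture, screwed down (fixed): dark steel plate 172 x 160 x 10 mm with an upright splined plug, a support pin and a hinged cap. Origin: on the plug's axis at the worktop, z up. +x points from the plug to the cap's hinge (roughly away from the robot), +y from the plug to the support pin.
- plug_seat (a point): Centre of the top of the plug's round flange (58 mm across), 36 mm above the worktop, where the hub's underside must lie. The splined core, 27 mm thick, stands on it: splines 20 mm high (height 36 to 56 mm), 34 mm across their tips, 6 mm wide, 60 degrees apart, tops chamfered; the place toward the fixture's +y is blank, so the arm fits in one direction only.
- plug_nose (a point): Centre of the top of the plug's plain round nose (27 mm thick), which goes on 14 mm above the splines to 70 mm above the worktop.
- pin_top (a point): Top of the support pin, 9 mm thick, 41 mm above the worktop, 80 mm from the plug's axis along the fixture's +y. The seated arm lies about 2 mm above it.
- brake_arm: Loose bare-steel brake arm, about 0.4 kg: hub 54 mm across, 26 mm high, splined bore with about 1 mm play and one blank place; long arm along its own +y, short arm at 150 degrees to it. Origin: centre of the hub's underside, z up. Home, its axes agree with the fixture's. Starts with the nose in its bore, resting level on the spline tops, 20 mm above home.
- lever_mid (a point): Middle of the long arm, 75 mm from the hub's axis, 11.5 mm above the hub's underside. Here the arm is about 19 mm wide and 9 mm thick. At the start the arm is 20 to 49 degrees counter-clockwise (from above) of home, so it lies on the robot's side of the support pin. It turns easily on the nose and drops by its own weight when the splines match.
- lever_eye (a point): Centre of the top of the drilled eye (25 mm across, 14 mm hole, 12 mm thick) at the end of the long arm, 105 mm from the hub's axis, 17.5 mm above the hub's underside.
- lever_short_end (a point): Centre of the top of the drilled boss (27 mm across) at the end of the short arm, 58 mm from the hub's axis, 24 mm above the hub's underside.
- cap (a joint): Hinge of the masking cap, rad: 0 = shut on the seated hub, 1.57 = upright, up to 1.75 leaning back away from the plug. Starts open (about 1.4 to 1.7). It stays where left above about 1.3 and falls shut by its own weight below that. It cannot reach 0 while the arm is not home.
- cap_hinge (a point): The hinge axis (along the fixture's y), 72 mm from the plug's axis along the fixture's +x, 66 mm above the worktop.
- cap_top (a point): On the outer face of the cap's strap, over the middle of the cap, 72 mm from the hinge axis. Black cap 62 mm across, 16 mm deep, under a steel strap 18 mm wide, 4 mm thick. Shut, this point is about 82 mm above the worktop; open, the outer face looks away from the plug. The point turns with the cap.
- cap_tip (a point): Free end of the cap's steel strap, 134 mm from the hinge axis; the topmost point (about 0.2 m above the worktop) when the cap stands open. The point turns with the cap.
- sanding_block: Black sanding block 60 x 100 x 28 mm, bystander left of the work; origin at its underside's centre.
- tape_roll: Roll of black tape 70 mm across, 19 mm high, bystander left of the work; origin at its underside's centre.
- paint_jar: Small jar with a white lid, 44 mm across, 60 mm high, bystander right and behind the work; origin at its underside's centre.
There are look-alikes about, which are no part of the job. There is more than one size of the brake_arm; the job needs the largest.

How it is judged:
On the way:
1. the arm is indexed and its hub is home on the flange, with the cap still open (z of brake_arm in the frame of plug_seat below 0.0025 m and horizontal distance between brake_arm and plug_seat below 0.003 m and angle between the y axis of brake_arm and the y axis of fixture, either way round below 0.16 rad and value of joint cap above 0.6 rad), for 0.2 s.
At the end, for the whole second after the job is handed in: The brake arm's hub lies on the flange within 2.5 mm of height and 3 mm sideways, level within 0.06 rad, its long arm over the support pin (within 0.16 rad of the fixture's y, eye on the +y side) and at rest, and the cap is shut to within 0.05 rad (z of brake_arm in the frame of plug_seat between -0.0025 and 0.0025 m and horizontal distance between brake_arm and plug_seat below 0.003 m and angle between the y axis of brake_arm and the y axis of fixture, either way round below 0.16 rad and y of lever_eye in the frame of fixture above 0.09 m and angle between brake_arm's own z axis and vertical below 0.06 rad and value of joint cap below 0.05 rad and linear speed of brake_arm below 0.02 m/s); the robot touches nothing.
It fails at once if a bystander (sanding block, tape roll or paint jar) is shifted by more than 3 cm (distance of any of sanding_block, tape_roll, paint_jar from where it was at the start of the episode above 0.03 m).
It also fails if it takes over 54 s, if anything falls off the work surface, if the arm or the gripper's body presses on something with over 40 N, if the wrist force passes 120 N, or if a joint passes its speed limit or range.

## Working session

There is one attempt and no reset: what is moved stays moved. The work goes in short steps, Python scripts to look and compute and a tool call to move; the robot and the scene stay as the last step left them, time stands still between calls to the robot, and variables do not carry over. Pictures are saved under pics/ and viewed, at most 10 in all, crops included, and the job is handed in when it is done.

Besides the shell and the picture viewer there is one more tool, called after "Emit:" as a command line: name --pt "numbers of a row" for each row, then --argument value for the rest. arm_command: Moves the arm, as the interface text tells. Its arguments: {"type":"object","properties":{"commands":{"type":"array"}},"required":["commands"]}

```bash
mkdir -p pics; cat > h.py <<'E'
from station import *
import numpy as np, cv2
def snap(n,f):
    c=capture(n); cv2.imwrite('pics/'+f+'.png',cv2.cvtColor(c['pixels'],cv2.COLOR_RGB2BGR)); np.save('pics/'+f+'.npy',c,allow_pickle=True); return c
def load(f): return np.load('pics/'+f+'.npy',allow_pickle=True).item()
def K(c): return np.array([[c['fx'],0,c['cx']],[0,c['fy'],c['cy']],[0,0,1.]])
def ray(c,uv):
    p=cv2.undistortPoints(np.array([[uv]],float),K(c),np.array(c['dist_coeffs'],float))[0,0]
    R=cv2.Rodrigues(np.array(c['rvec'],float))[0]; t=np.array(c['tvec'],float).ravel()
    d=R.T@np.array([p[0],p[1],1]); return -R.T@t,d/np.linalg.norm(d)
def onz(c,uv,z):
    o,d=ray(c,uv); return o+d*(z-o[2])/d[2]
def tri(c1,a,c2,b):
    o1,d1=ray(c1,a);o2,d2=ray(c2,b)
    s=np.linalg.lstsq(np.c_[d1,-d2],o2-o1,rcond=None)[0]
    p,q=o1+s[0]*d1,o2+s[1]*d2; return (p+q)/2,np.linalg.norm(p-q)
def proj(c,P): return cv2.projectPoints(np.array(P,float).reshape(-1,3),np.array(c['rvec'],float),np.array(c['tvec'],float),K(c),np.array(c['dist_coeffs'],float))[0][:,0]
E
python3 - <<'E'
from h import *
for n in('scene','side'):
    c=snap(n,n+'0'); print(n,-cv2.Rodrigues(np.array(c['rvec'],float))[0].T@np.array(c['tvec'],float).ravel(),c['fx'])
a=cv2.imread('pics/scene0.png');print(state()['clock'])
E
```

```text
scene [-0.30031084  0.62805731  0.74679238] 463.30934112819205
side [0.29620909 0.97942812 0.88684232] 507.1210169173181
0.1
```

View pics/scene0.png

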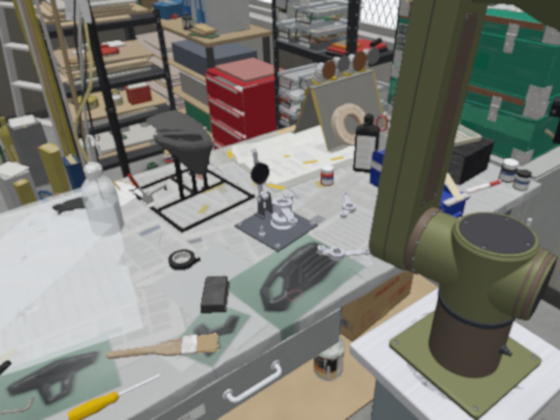

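View pics/side0.png

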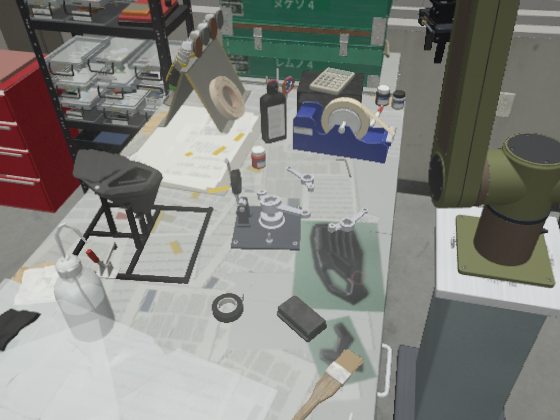

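Both views show the fixture plate: scene (275,228), side (266,228). Its cap is upright, with the tip at scene (260,170) and side (236,165). There are three brake arms in side: on the plug (270,210), loose at (303,178), and loose at (347,222). The one on the plug is the largest and the one meant. I'll enlarge to confirm.

```bash
python3 - <<'E'
import cv2,numpy as np
a=cv2.imread('pics/scene0.png')[140:255,225:325];b=cv2.imread('pics/side0.png')[150:265,215:325]
cv2.imwrite('pics/z0.png',np.hstack([cv2.resize(x,(400 if i else 390,int(x.shape[0]*(400 if i else 390)/x.shape[1])),interpolation=cv2.INTER_CUBIC)[:418] for i,x in enumerate((a,b))]))
E
```

```text
(no output)
```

View pics/z0.png

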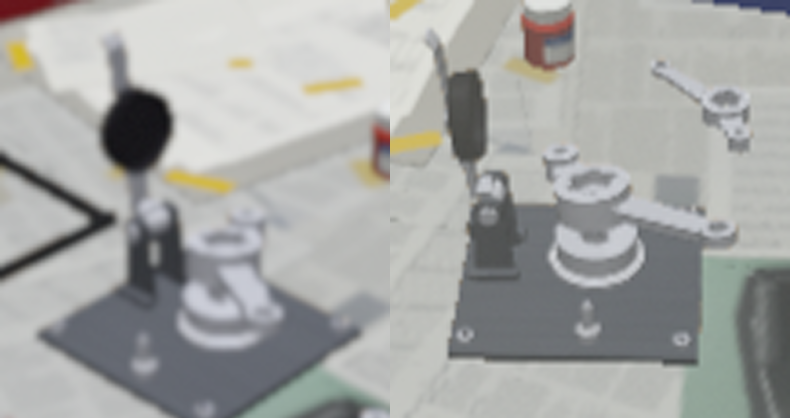

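The crop confirms it. The big arm sits on the plug with its hub top at crop (592,183) and its eye at (719,229), on the robot's side of the pin at (587,307). The cap stands open with its tip at (432,38). The other arm, at (720,100), is small and loose.

```bash
python3 - <<'E'
from h import *
a,b=load('scene0'),load('side0')
s=lambda x,y:(225+x/3.9-.4,140+y/3.9-.4); d=lambda x,y:(215+(x-390)/3.636-.4,150+y/3.636-.4)
for n,p,q,z in [('hub',(224,240),(592,183),.082),('pin',(142,337),(587,305),.041),('eye',(264,313),(719,229),.0735),('tip',(112,40),(432,38),.2),('short',(247,215),(562,152),.080),('hinge',(153,212),(488,187),.066)]:
    print(n,tri(a,s(*p),b,d(*q)),onz(a,s(*p),z)[:2],onz(b,d(*q),z)[:2])
for p in [(450,355),(698,360),(700,205),(470,205)]: print('plate',onz(b,d(*p),.01)[:2])
for n,p,z in [('jar',(550,10),.06)]: print(n,onz(b,d(*p),z))
E
```

```text
hub (array([0.56814471, 0.02391428, 0.08187706]), np.float64(0.002523600257880551)) [0.56948113 0.02236824] [0.56755738 0.02598591]
pin (array([0.55245595, 0.10483862, 0.04350132]), np.float64(0.0027840468932612615)) [0.55701953 0.10130758] [0.55261927 0.10420901]
eye (array([0.4710004 , 0.06208862, 0.08918918]), np.float64(0.002814681844404257)) [0.49095352 0.04674168] [0.47393434 0.04619069]
tip (array([0.66631071, 0.04389974, 0.20317241]), np.float64(0.002161436154611853)) [0.67368606 0.03892567] [0.66740543 0.04137971]
short (array([ 0.60218141, -0.02070688,  0.06917699]), np.float64(0.0021872211752631395)) [ 0.58907088 -0.01179795] [ 0.59763919 -0.00578919]
hinge (array([0.64057517, 0.03467196, 0.07435433]), np.float64(0.0018530384340167748)) [0.65344619 0.02608703] [0.64364773 0.02636901]
plate [0.6405217  0.13933672]
plate [0.47530969 0.10925635]
plate [ 0.50691895 -0.05063026]
plate [ 0.6743557  -0.01557259]
jar [ 0.6623028  -0.20678196  0.06      ]
```

Emit:
arm_command --pt "0 0 0 4 0" --pt "0 0 0 4 0" --pt "0 0 0 4 0" --pt "0 1.5 4 1 0" --pt "0 1.5 4 0 0" --pt "0 1.5 4 0 0" --pt "0 1.5 4 0 0" --pt "0 1.5 4 0 0" --pt "0 1.5 4 0 0" --pt "0 1.5 4 0 0" --pt "0 1.5 4 0 0" --pt "0 1.5 4 0 0" --pt "0 1.5 4 0 0" --pt "0 1.5 4 0 0" --pt "0 1.5 4 0 0" --pt "0 1.5 4 0 0" --pt "0 1.5 4 0 0" --pt "0 1.5 4 0 0" --pt "0 0 0 0 0"

```text
clock: 1.68
ee_pos: [0.4212, -0.0276, 0.3436]
orientation: [-3.139, -0.001, 0.325]
ft_force: [-1.0, -0.5, 0.4]
grip_width: 0.0002
grasp_force: 0.0
```

```bash
python3 - <<'E'
from h import *
s=state();print(s)
c=snap('wrist','w1')
print(-cv2.Rodrigues(np.array(c['rvec'],float))[0].T@np.array(c['tvec'],float).ravel(), proj(c,[[.568,.024,.082],[.553,.104,.041]]))
E
```

```text
{'clock': 1.6833, 'joint_pos': array([-0.19486579, -0.44760218,  1.94157839,  0.00294415,  1.64831092,
        1.05089706]), 'qd': array([-0.11470811, -0.00838631,  0.00680647, -0.07894505,  0.01446912,
       -0.10768959]), 'joint_efforts': array([  2.42762469, -16.90394998, -37.79380918,   0.42968689,
        -0.1763244 ,   0.62426314]), 'ee_pos': array([ 0.42116517, -0.02761736,  0.34364541]), 'orientation': array([-3.13870021e+00, -8.55888952e-04,  3.25259198e-01]), 'ft_force': array([-1.01095935, -0.50844701,  0.41490209]), 'wrist_torque': array([-0.07299444,  0.0662923 ,  0.00019374]), 'grasp_force': 0.0, 'grip_width': 0.00022042640442439734}
[ 0.4984384  -0.00279856  0.51459812] [[285.01521958  57.77334169]
 [229.49395007  54.7828855 ]]
```

View pics/w1.png

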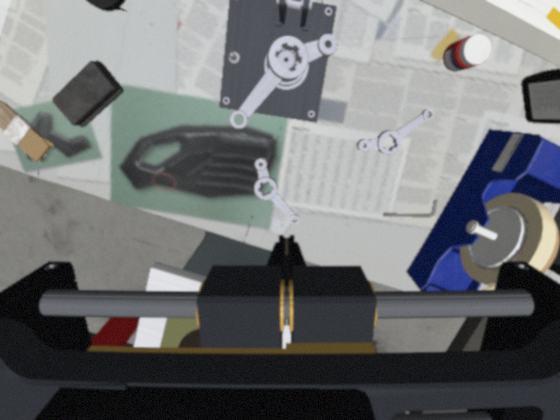

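From the wrist, the hub is at (289,58), the eye at (238,119), the short end at (328,43) and the pin at (233,57). The two loose arms, at (265,187) and (388,142), are clearly smaller.

```bash
python3 - <<'E'
from h import *
c=load('w1')
P={n:onz(c,p,z)[:2] for n,p,z in [('hub',(289,57),.082),('eye',(238,119),.0735),('short',(328,43),.08),('pin',(233,57),.041)]}
for n in P:
    v=P[n]-P['hub']; print(n,P[n],np.hypot(*v),np.degrees(np.arctan2(v[1],v[0])))
for p in [(221,115),(322,122),(338,3)]: print(onz(c,p,.01)[:2])
E
```

```text
hub [0.57058137 0.01931704] 0.0 0.0
eye [0.47231458 0.06210601] 0.10717863073572095 156.4699221292425
short [ 0.60359601 -0.02356123] 0.05411572995897332 -52.4050980150212
pin [0.55173375 0.09833766] 0.08123725712506764 103.4152669349719
[0.46584709 0.09935922]
[ 0.50767432 -0.05910817]
[ 0.67670031 -0.02172746]
```

Emit:
arm_command --pt "0 2 1.0 -3 -3" --pt "0 2 1.0 -3 -3" --pt "0 2 1 -3 0" --pt "0 0.2 1 -3 0" --pt "0 0 0 -3 0" --pt "0 0 0 -3 0" --pt "0 0 0 -3 0" --pt "0 0 0 -3 0" --pt "0 0 0 -2 0" --pt "0 0 0 -1.5 0" --pt "0 0 0 -1 0" --pt "0 0 0 0 0" --pt "0 0 0 0 0"

```text
clock: 2.82
ee_pos: [0.4821, 0.0053, 0.0591]
orientation: [-3.142, 0.001, 0.209]
ft_force: [0.3, 0.1, 0.2]
grip_width: 0.0005
grasp_force: 0.0
```

```bash
python3 - <<'E'
from h import *
s=state();print(s['ee_pos'],s['orientation'])
c=snap('wrist','w2')
E
```

```text
[0.48213592 0.00528039 0.05908506] [-3.14152010e+00  6.99189986e-04  2.08832093e-01]
```

View pics/w2.png

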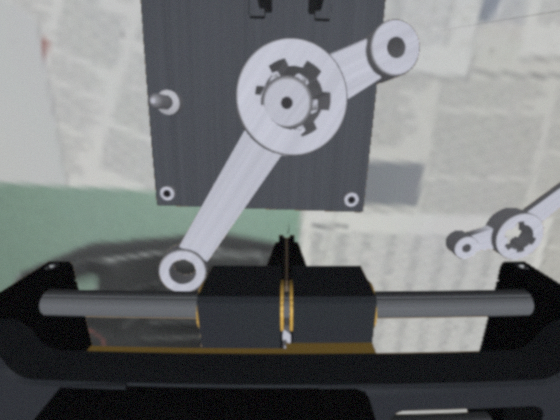

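The finger tips are at (287,240), to the right of the lever and clear of it. The hub is at (291,97), the nose at (287,101), the eye at (183,270) and the pin top at (157,101). The plate edge looks parallel to the tool.

```bash
python3 - <<'E'
from h import *
c=load('w2')
P={n:onz(c,p,z)[:2] for n,p,z in [('hub',(291.5,97),.082),('nose',(287,101),.07),('eye',(183,270),.0735),('short',(396,46),.08),('pin',(157,101),.041)]}
for n in P:
    v=P[n]-P['hub']; print(n,P[n],np.hypot(*v),np.degrees(np.arctan2(v[1],v[0])))
q=[onz(c,p,.01)[:2] for p in [(158,205),(366,212),(383,20),(143,20)]]; print(q,[np.degrees(np.arctan2(*(q[i]-q[j])[::-1])) for i,j in((0,1),(2,1),(3,0))])
E
```

```text
hub [0.57064432 0.0209537 ] 0.0 0.0
nose [0.56899079 0.02272224] 0.002421130429176652 133.07500366323654
eye [0.46487844 0.06270296] 0.11370761141054718 158.4592258589795
short [ 0.60264165 -0.0209059 ] 0.052688291930269006 -52.60582825988754
pin [0.5544378  0.09950556] 0.08020626787422666 101.65747811317077
[array([0.47716206, 0.10449832]), array([ 0.5050376 , -0.05332742]), array([ 0.63481165, -0.02771495]), array([0.60256638, 0.12686775])] [np.float64(100.01640729481196), np.float64(11.164526802586515), np.float64(10.113952989066933)]
```

Emit:
arm_command --pt "0 0.4 0.7 -0.2 0" --pt "0 0.4 0.8 0 0" --pt "0 0 0.45 0 0" --pt "0 0 0.45 0 0" --pt "0 0.1 0.5 0 0" --pt "0 0.1 0.5 0 0" --pt "0 0.1 0.5 0 0" --pt "0 0.1 0.5 0 0" --pt "0 0.2 0.5 0 0" --pt "0 0.25 0.45 0 0" --pt "0 0.25 0.45 0 0" --pt "0 0.25 0.45 0 0" --pt "0 0 0 0 0" --pt "0 0 0 0 0"

```text
clock: 4.03
ee_pos: [0.5039, 0.0692, 0.0573]
orientation: [-3.141, -0.0, 0.211]
ft_force: [0.1, -0.6, -0.1]
grip_width: 0.0004
grasp_force: 0.0
```

```bash
python3 - <<'E'
from h import *
s=state();print(s['ee_pos'],s['ft_force'])
c=snap('wrist','w3')
E
```

```text
[0.50392693 0.0692465  0.05732623] [ 0.07638771 -0.57806945 -0.07767011]
```

View pics/w3.png

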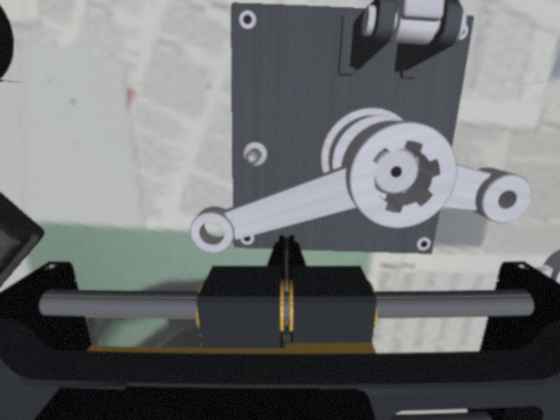

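The lever now runs from the hub at (402,174) to the eye at (213,230), still raised. About 17° remain, and the finger at (287,240) is just behind it.

```bash
python3 - <<'E'
from h import *
c=load('w3')
P={n:onz(c,p,z)[:2] for n,p,z in [('hub',(402,174),.082),('nose',(396,171),.07),('eye',(213,230),.0735),('pin',(250,155),.041)]}
for n in P:
    v=P[n]-P['hub']; print(n,P[n],np.hypot(*v),np.degrees(np.arctan2(v[1],v[0])))
E
```

```text
hub [0.5687547  0.02384652] 0.0 0.0
nose [0.56839467 0.0224638 ] 0.0014288268404864964 -104.59448065222823
eye [0.51596084 0.11253739] 0.10321463876303998 120.7635190841924
pin [0.55600059 0.10278223] 0.07995945105192837 99.17829168822087
```

Emit:
arm_command --pt "0 0.3 0.35 0 0" --pt "0 0.3 0.35 0 0" --pt "0 0.2 0.2 0 0" --pt "0 0.2 0.2 0 0" --pt "0 0.15 0.15 0 0" --pt "0 0.15 0.15 0 0" --pt "0 0.15 0.12 0 0" --pt "0 0.15 0.12 0 0" --pt "0 0.12 0.08 0 0" --pt "0 0.12 0.08 0 0" --pt "0 0.12 0.08 0 0" --pt "0 0.12 0.08 0 0" --pt "0 0 0 0 0"

```text
clock: 5.17
ee_pos: [0.5249, 0.0883, 0.0573]
orientation: [-3.142, -0.0, 0.21]
ft_force: [0.2, 0.4, -0.2]
grip_width: 0.0006
grasp_force: 0.0
```

```bash
python3 - <<'E'
from h import *
s=state();print(s['ee_pos'],s['ft_force'])
c=snap('wrist','w4')
E
```

```text
[0.52488972 0.08833979 0.05726914] [ 0.22654788  0.43675158 -0.22446597]
```

View pics/w4.png

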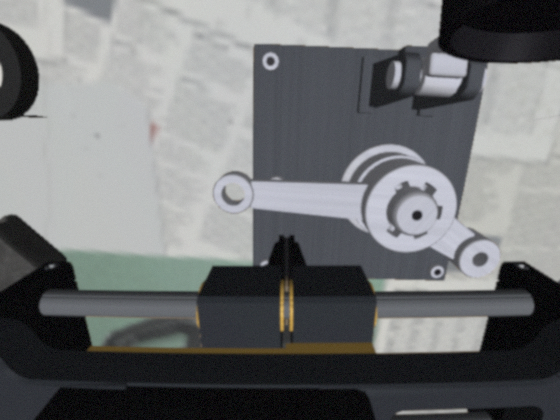

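The lever has coasted ahead of the finger: the eye is at (234,192) and the hub at (410,207). It now covers the pin, at about (277,181). I'll check its angle and whether it has dropped.

```bash
python3 - <<'E'
from h import *
c=load('w4')
for dz in (0,-.02):
  P={n:onz(c,p,z)[:2] for n,p,z in [('nose',(417,213.5),.07),('hub',(410,206),.082+dz),('eye',(234,192),.0735+dz),('short',(479,259),.08+dz),('pin',(277,181),.041)]}
  for n in P:
    v=P[n]-P['hub']; print(n,P[n],np.hypot(*v),np.degrees(np.arctan2(v[1],v[0])))
q=[onz(c,p,.01)[:2] for p in [(254,44),(252,262)]];print(np.degrees(np.arctan2(*(q[0]-q[1])[::-1])))
a=c['pixels'][130:290,190:510]; cv2.imwrite('pics/w4z.png',cv2.resize(a,(800,400),interpolation=2)[:,:,::-1])
E
```

```text
nose [0.56897366 0.02250469] 0.012537061912501195 -117.45432494050881
hub [0.57475376 0.03362981] 0.0 0.0
eye [0.5607622  0.12369615] 0.09114663820510537 98.83016507062146
short [ 0.55329887 -0.01548237] 0.05359402172718745 -113.59834087117898
pin [0.56438616 0.102135  ] 0.06928526803760784 98.60586116370439
nose [0.56897366 0.02250469] 0.002211417875919624 -140.3274583223326
hub [0.5706758  0.02391646] 0.0 0.0
eye [0.55509943 0.12616052] 0.10342374692403401 98.66212006357735
short [ 0.54638054 -0.03169248] 0.06068454204255464 -113.60027166091052
pin [0.56438616 0.102135  ] 0.07847101580187432 94.59732621296145
9.832041848749991
```

View pics/w4z.png

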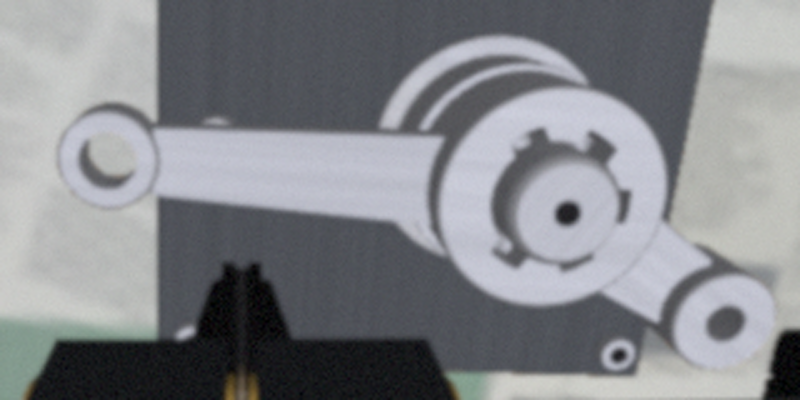

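The numbers fit the dropped state: at home height the hub is 2 mm from the nose axis, the eye at 103 mm and the short end at 61 mm, against 12, 91 and 54 mm if raised. I'll lift, go behind the cap, and confirm from the fixed cameras.

Emit:
arm_command --pt "0 -0.6 0 0.5 0" --pt "0 -0.4 0 3.5 0" --pt "0 0 0 3.8 0" --pt "0 0 0 4 0" --pt "0 0 0 4 0" --pt "0 0 0 4 0" --pt "0 0 0 4 0" --pt "0 3 -0.5 1 0" --pt "0 3 -0.5 0 0" --pt "0 3 -0.5 0 0" --pt "0 3 -0.5 0 0" --pt "0 3 -0.5 0 0" --pt "0 3 -0.5 0 0" --pt "0 3 -0.5 0 0" --pt "0 1 0 0 0" --pt "0 0 0 0 0" --pt "0 0 0 0 0"

```text
clock: 6.63
ee_pos: [0.7341, 0.0531, 0.3047]
orientation: [-3.141, 0.001, 0.21]
ft_force: [0.4, 0.6, 0.4]
grip_width: 0.0004
grasp_force: 0.0
```

```bash
python3 - <<'E'
from h import *
s=state();print(s['ee_pos'],s['ft_force'])
a=snap('scene','scene1')['pixels'][130:250,215:325];b=snap('side','side1')['pixels'][140:260,210:320]
cv2.imwrite('pics/z1.png',cv2.resize(np.hstack([a,b]),(792,432),interpolation=2)[:,:,::-1])
E
```

```text
[0.73414985 0.0531401  0.30469323] [0.39278023 0.58002824 0.38948737]
```

View pics/z1.png

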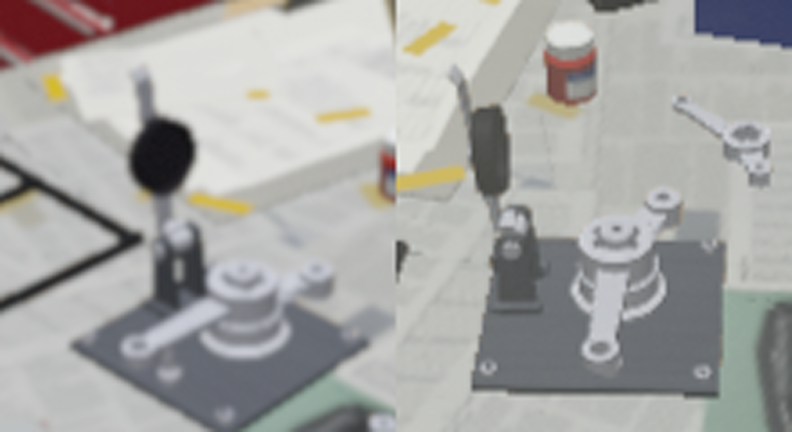

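The cap is still upright, and the lever lies along the pin direction (side crop eye (600,348), hub (617,237)). The pin still shows under the lever in scene (168,372). I'll check the heights by triangulation.

```bash
python3 - <<'E'
from h import *
a,b=load('scene1'),load('side1')
s=lambda x,y:(215+x/3.6-.4,130+y/3.6-.4); d=lambda x,y:(210+(x-396)/3.6-.4,140+y/3.6-.4)
for n,p,q in [('hub',(243,283),(617,238)),('eye',(139,346),(600,348)),('short',(318,273),(663,199)),('tip',(141,72),(456,72))]: print(n,*tri(a,s(*p),b,d(*q)))
sa=lambda P:(proj(a,P)[0]+.4-[215,130])*3.6; sb=lambda P:(proj(b,P)[0]+.4-[210,140])*3.6+[396,0]
for n,P in [('hub',[.569,.023]),('eye',[.551,.126])]:
  for z in ((.082,.0735)[n=='eye'],(.062,.0535)[n=='eye']): print(n,z,sa(P+[z]),sb(P+[z]))
E
```

```text
hub [0.56634178 0.02494099 0.06212237] 0.00045955617432970737
eye [0.55213548 0.12843185 0.05535852] 0.0018892241648635376
short [ 0.54594271 -0.03042069  0.05854306] 0.001251876073799001
tip [0.66651881 0.04232227 0.20337108] 0.0021595654986255554
hub 0.082 [242.46077611 258.08408197] [613.05377689 214.28781458]
hub 0.062 [243.14383299 280.48321615] [614.05180326 236.24517139]
eye 0.0735 [140.68329716 325.99776909] [601.41117035 324.21895797]
eye 0.0535 [142.32840755 348.83510643] [602.58724789 346.406812  ]
```

The hub is home (top at 62 mm, eye at 55 mm) with the cap open. Next I push the cap shut.

Emit:
arm_command --pt "0 0 0 -3.5 0" --pt "0 0 0 -3.5 0" --pt "0 0 0 -3.5 0" --pt "0 0 0 -1.7 0" --pt "0 -1.5 -0.3 0 0" --pt "0 -1.5 -0.3 0 0" --pt "0 -1 -0.2 0 0" --pt "0 -0.8 -0.15 0 0" --pt "0 -0.8 -0.15 0 0" --pt "0 -0.8 -0.15 0 0" --pt "0 -0.8 -0.15 0 0" --pt "0 -0.8 -0.15 0 0" --pt "0 -0.8 -0.15 0 0" --pt "0 -0.8 -0.15 0 0" --pt "0 -0.8 -0.15 0 0" --pt "0 -0.8 -0.15 0 0" --pt "0 -0.8 -0.15 0 0" --pt "0 -0.8 -0.15 0 0" --pt "0 0 0 0 0" --pt "0 0 0 0 0"

```text
clock: 8.4
ee_pos: [0.6063, 0.0286, 0.1833]
orientation: [3.142, -0.0, 0.21]
ft_force: [-0.1, -0.2, 0.3]
grip_width: 0.0007
grasp_force: 0.0
```

```bash
python3 - <<'E'
from h import *
s=state();print(s['ee_pos'],s['ft_force'])
E
```

```text
[0.60628085 0.02863217 0.18327141] [-0.13070143 -0.18500617  0.31734194]
```

Emit:
arm_command --pt "0 0 0 2 0" --pt "0 0 0 4 0" --pt "0 0 0 4 0" --pt "0 2 -3 2 0" --pt "0 2 -3 0 0" --pt "0 2 -3 0 0" --pt "0 2 -3 0 0" --pt "0 0 0 0 0" --pt "0 0 0 0 0" --pt "0 0 0 0 0" --pt "0 0 0 0 0"

```text
clock: 9.32
ee_pos: [0.6864, -0.0903, 0.3032]
orientation: [-3.141, -0.0, 0.211]
ft_force: [0.7, 0.4, 0.0]
grip_width: 0.0004
grasp_force: 0.0
```

```bash
python3 - <<'E'
from h import *
s=state();print(s['clock'],s['ee_pos'],s['ft_force'])
a=snap('scene','scene2');b=snap('side','side2')
A=a['pixels'][130:250,215:325];B=b['pixels'][140:260,210:320]
cv2.imwrite('pics/z2.png',cv2.resize(np.hstack([A,B]),(792,432),interpolation=2)[:,:,::-1])
h=np.array([.640,.036]);x=np.array([.982,.187])
for n,r,z in [('tipShut',.134,.080),('top',.072,.082)]:
  P=list(h-r*x)+[z]; print(n,(proj(a,P)[0]+.4-[215,130])*3.6,(proj(b,P)[0]+.4-[210,140])*3.6+[396,0])
E
```

```text
9.3167 [ 0.68638678 -0.09034172  0.30323672] [0.65918332 0.38945196 0.04899187]
tipShut [304.53132793 289.7924381 ] [701.26668388 217.03497428]
top [242.73206744 257.715329  ] [612.80772526 213.82493231]
```

View pics/z2.png

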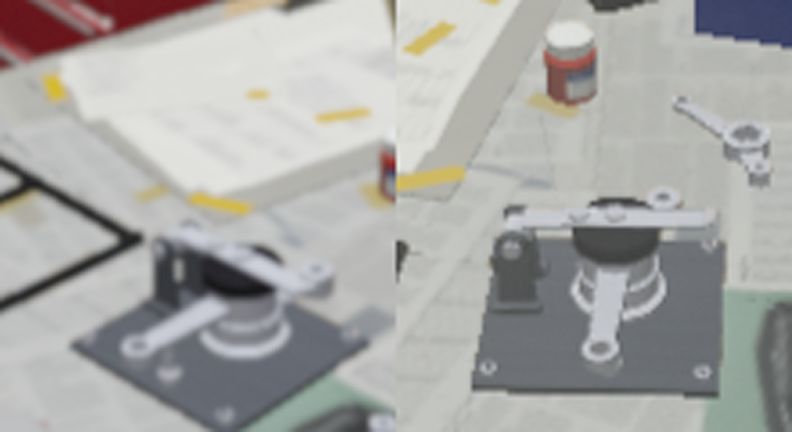

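The cap is down over the hub, with its tip at side (716,221), and the arm is unmoved with its eye still at (600,348). I'll check the tip height to confirm it's fully shut.

```bash
python3 - <<'E'
from h import *
a,b=load('scene2'),load('side2')
s=lambda x,y:(215+x/3.6-.4,130+y/3.6-.4); d=lambda x,y:(210+(x-396)/3.6-.4,140+y/3.6-.4)
for n,p,q in [('tip',(322,290),(716,220)),('tipb',(327,284),(716,214)),('nearhinge',(186,234),(515,215))]: print(n,*tri(a,s(*p),b,d(*q)))
# strap edges in side view -> height if on fixture axis plane
n=np.array([-.187,.982,0]);p0=np.array([.569,.023,0])
for q in [(540,219),(617,219),(700,220)]:
    o,v=ray(b,d(*q)); P=o+v*((p0-o)@n)/(v@n); print(P)
E
```

```text
tip [0.49958373 0.00342204 0.07739064] 0.007140372379767206
tipb [ 0.50067556 -0.00176212  0.07930119] 0.008344170670504261
nearhinge [0.64043714 0.02595785 0.07087105] 0.0015115508587354794
[0.61971857 0.03265822 0.07698781]
[0.56642095 0.02250888 0.07777928]
[0.50918699 0.01160995 0.07772455]
```

The strap is level: 77 to 78 mm high over 110 mm of length, where 0.05 rad would show 5.5 mm. Nothing touches the robot, so I'm handing in.

```bash
python3 -c "
from station import *
print(sign_off())"
```

```text
the job is handed in; nothing more can be done
None
```

The brake arm's hub is home on the flange with its long arm over the support pin, the cap is shut and level, nothing was moved near the bystanders, and the job was handed in at about 9.4 s; no verdict came back.

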